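# Park two rinsed pipe cores up on the drain rack

### The job

Two pipe offcuts that serve as casting cores, one grey and one copper, have been rinsed and lie at the foot of the sloping two-lane drain rack, over the drip pan. With the fingertips, push each one so that it rolls up its own lane as far as the black rubber end stop and the red spring catch in the floor comes up behind it, so that both stay parked there and cannot roll back. Only push the pipes, never lift or carry them, and do not disturb the other things lying round the rack.

Things in the scene. Friction and masses are not known exactly. Their poses are not given: they have to be found in the camera images.
- rack: Fixed stand of the drain rack: two black wire legs and a white drip pan (about 128 x 204 x 29 mm) under its low end, standing on the bench. Origin on the bench top under the middle of the rack; x level, pointing towards the high end of the gutter, z up. Its place and turn on the bench vary.
- gutter: Aluminium two-lane gutter fixed on the rack, sloped 10 degrees, 219 mm long, 180 mm wide. Origin on the upper surface of the floor at the face of the foot tabs, midway between the lanes, 50 mm above the bench; x runs up the slope, y across the lanes, z square to the floor. Lane centres at y = +44 mm (lane a) and -44 mm (lane b); lanes 83 mm wide; outer walls and divider 19 mm high, 5 mm thick.
- lane_a_foot (a point): Floor of lane a at its low end (gutter frame 0, 44, 0 mm). The floor runs on to x = -22 mm. Two tabs, 12 mm high and 12 mm wide, stand at the sides of the lane at x = -4 to 0 mm and keep the pipe from rolling off; the 58 mm between them are open for fingers.
- lane_b_foot (a point): Floor of lane b at its low end (gutter frame 0, -44, 0 mm), with the same two tabs.
- lane_a_stop (a point): Middle of the face of lane a's black rubber end stop (gutter frame 189, 44, 25 mm). The face looks down the slope and reaches from 10 to 40 mm above the floor, on an end plate 46 mm high.
- lane_b_stop (a point): The same point of lane b's end stop (gutter frame 189, -44, 25 mm).
- catch_a (a joint): Red spring catch in the middle of lane a's floor, rad: 0 = up, 0.56 = pressed flush with the floor (weak spring, 0.01 N m). A 10 mm wide arm, pivoted at gutter x = 104 mm, slopes up the lane to a black nose roller. A pipe or finger moving up the lane presses it down; it springs up once the pipe centre is past x = 160 mm and nothing stands on it, and then blocks the way down.
- catch_b (a joint): The same catch in lane b, rad: 0 = up, about 0.56 = pressed flush with the floor.
- catch_a_nose (a point): Centre of the nose roller (8 mm diameter, 14 mm wide) of lane a's catch; when up at gutter frame 132, 44, 14 mm, so its top is 18 mm above the floor.
- catch_b_nose (a point): Centre of the nose roller of lane b's catch, gutter frame 132, -44, 14 mm when up.
- pipe_grey: Grey plastic pipe offcut, 50 mm diameter, 76 mm long, 60 to 130 g, lying across a lane and free to roll. Origin at its centre, y along its axis. It starts in either lane, resting on the foot tabs with its centre at gutter x = 21 mm, 25 mm above the floor. Parked, its centre is at x = 159 mm (leaning back on the catch) to 164 mm (touching the stop).
- pipe_copper: Copper-coloured (orange-brown) pipe offcut of the same size, 110 to 230 g, in the other lane. Origin at its centre, y along its axis.
- sanding_block: Bystander: tan sanding sponge block, 62 x 96 x 28 mm, lying. Origin under its centre.
- glue_bottle: Bystander: small white glue bottle with a red cap, 30 mm diameter, 147 mm tall, standing. Origin under its centre.
- mixing_cup: Bystander: pale grey mixing cup with some hardened yellow resin in it, 65 mm diameter, 62 mm tall, standing beyond the high end. Origin under its centre.
- marker: Bystander: black felt marker with a blue cap, 15 x 130 mm, lying. Origin under its centre.
- clay_block: Bystander: block of dark grey modelling clay, 65 x 97 x 49 mm, lying beyond the low end. Origin under its centre.
- pliers: Bystander: long-nose pliers with blue handles, 53 x 156 x 14 mm, lying. Origin under their centre.
There are look-alikes about, which are no part of the job. Of the things that look like the pipe_copper, the middle-sized one is meant.

How it is judged:
At the end, for the whole second after the job is handed in: Both pipes lie still (under 10 mm/s) on the lane floor at the high end with their centres between 153 and 169 mm up the slope (end stop touched at 164 mm, catch at 159 mm), square across the lane within 0.2 rad, and both spring catches are up (under 0.08 rad) behind them (x of pipe_grey in the frame of gutter between 0.153 and 0.169 m and z of each of pipe_grey, pipe_copper in the frame of gutter below 0.03 m and angle between the y axis of each of pipe_grey, pipe_copper and the y axis of gutter, either way round below 0.2 rad and linear speed of each of pipe_grey, pipe_copper below 0.01 m/s and x of pipe_copper in the frame of gutter between 0.153 and 0.169 m and value of joint each of catch_a, catch_b below 0.08 rad).
It fails at once if the grey pipe is lifted more than 12 mm off the lane floor (z of pipe_grey in the frame of gutter above 0.037 m).
It fails at once if the copper pipe is lifted more than 12 mm off the lane floor (z of pipe_copper in the frame of gutter above 0.037 m).
It fails at once if something lying or standing round the rack is moved more than 20 mm or knocked over (distance of any of sanding_block, glue_bottle, mixing_cup, marker, clay_block, pliers from where it was at the start of the episode above 0.02 m or angle between any of glue_bottle, mixing_cup's own z axis and vertical above 0.5 rad).
It also fails if it takes over 48 s, if anything falls off the work surface, if the arm or the gripper's body presses on something with over 40 N, if the wrist force passes 120 N, or if a joint passes its speed limit or range.

### The arm

A 7-joint arm with a two-finger parallel gripper is mounted at the origin on a cart in front of the work surface, level with it; the furniture and walls round the work are solid. World frame = base frame: x ahead of the robot, y to its left, z up, the work surface at z = 0. Lengths are in m, angles in rad, forces in N, time in s.
With the tool pointing down it reaches from about 0.425 to 0.925 m from the base axis. Payload 6.8 kg.
Tool frame: the origin (TCP) lies between the finger pads; the fingertips stand finger_overhang ahead of it and the grasp point (between the pads) lies 6 mm ahead of it (finger_overhang is the distance from the TCP to the fingertips, in m); z points along the fingers, y is the line along which they close (so a half turn about z gives the same grasp; the last joint's range is limited). The gripper opens to 85 mm and grips with 20 to 120 N. Pads are 22 mm wide; open, the fingers measure 114 mm over their backs; the gripper's body (76 mm by 85 mm) begins 54 mm behind the grasp point. The pads swing forward as they close: fully open they stand 13 mm farther back than shut.
Start: joints at [1.213, 0.477, 0.022, 1.555, -0.011, 1.109, -0.083], TCP at [0.167, -0.654, 0.256] pointing down, gripper open.
Joint ranges: [-2.96, 2.96], [-0.34, 2.1], [-1.41, 1.46], [0.24, 2.44], [-1.37, 4.51], [0.17, 1.92], [-2.96, 2.96]. Speed limits (rad/s): [2.39, 2.39, 3.14, 3.14, 3.14, 3.14, 3.14].

### API

Orientations are given as a unit quaternion [w, x, y, z].
In Python, from station import * gives the robot as it stands.
- The arm moves only by the tool drive_tool, never from a script. Its argument "increments" is a list of rows, each an object of numbers: "claw": the finger opening in m, from 0 to 0.0854; "dx", "dy", "dz": the shift along the tool's x, y, z in m; "wx", "wy", "wz": the turn, a rotation vector about the tool's x, y, z in degrees. A call has 1 to 20 rows; each row shifts and turns the commanded pose from where the row before left it, along the tool's axes as they then stand; what a row does not reach is not made up. A row lasts 1/8 s, in which the tool goes at most 62.5 mm and 10.7 degrees, less where a joint would pass 70% of its speed; a pose out of reach is approached as far as the arm can. A call with a gripper value outside its range is refused whole. The fingers move at their own pace and stop on an object; "newtons" is the grip in N (left out, the last holds). Time passes only in rows, so rows that do not move let the fingers close. It gives the time, the measured TCP pose, the force, the opening and the grip force at its end, in the units of the state.
- get_obs(): the state, without advancing time (a new reading comes with each control period).
- read_camera(name): name is "side" or "top"; returns (picture, depth): 480x640x3 uint8, red, green, blue; 480x640 float32, m along the optical axis (not along the pixel's ray), 0 where there is no reading.
- calibration(name): a dict with "intrinsics" (3x3 intrinsics, pixels), "k1" (the pictures are not rectified: a ray, as slopes to the right and down, at radius r is drawn at 1 + k1 r^2 times it, then the intrinsics apply), "R" (3x3) and "t" (3): a world point X has camera coordinates R X + t. Camera axes: x right, y down, z forward; pixel columns grow to the right and rows downward; lengths in m; the calibration is good to about 2 mm. A picture is of the moment at which its call begins. calibration takes no time and is no camera call.
- hand_in(): hands the job in; it is judged then, once.
The state is a dict: "t": time; "q": joint angles; "joint_vel": joint speeds; "joint_torque": joint torques, N m; "eef_pos": TCP position; "tool_rot": TCP orientation; "contact_force": force on the tool from outside, world axes, zero at the start; "torque": the same for the moment, N m; "gripper_width": opening from 0.0 (shut) to 1.0 (fully open); "grasp_force": force on a finger pad.
Only numpy, scipy, OpenCV 4.12 (cv2) and the standard library are available. Lean on these libraries where they do the work, as an engineer would, in place of code of your own. Each camera call takes 0.05 s, during which the arm holds its last target. There are 200 camera calls.

## Working session

There is one attempt and no reset: what is moved stays moved. The work goes in short steps, Python scripts to look and compute and a tool call to move; the robot and the scene stay as the last step left them, time stands still between calls to the robot, and variables do not carry over. Pictures are saved under pics/ and viewed, at most 10 in all, crops included, and the job is handed in when it is done.

Besides the shell and the picture viewer there is one more tool, called after "Call:" by a JSON object that holds its "name" and its "arguments", one argument or row to a line. drive_tool: Moves the arm, as the interface text tells. Its arguments: {"type":"object","properties":{"increments":{"type":"array","items":{"type":"object","properties":{"claw":{"type":"number"},"dx":{"type":"number"},"dy":{"type":"number"},"dz":{"type":"number"},"wx":{"type":"number"},"wy":{"type":"number"},"wz":{"type":"number"}}}},"newtons":{"type":"number"}},"required":["increments"]}

```bash
ls; mkdir -p pics
python3 - <<'E'
from station import *
import cv2,numpy as np
for n in("side","top"):
    p,d=read_camera(n); cv2.imwrite(f"pics/{n}0.png",p[:,:,::-1]); np.save(f"{n}_d.npy",d); np.save(f"{n}_p.npy",p)
    c=calibration(n); print(n,c)
o=get_obs(); print(o)
E
```

```text
pics
side {'intrinsics': array([[437.42559041,   0.        , 314.05340563],
       [  0.        , 437.42559041, 235.80613359],
       [  0.        ,   0.        ,   1.        ]]), 'k1': -0.07595232809384414, 'R': array([[-0.928516  , -0.37119335,  0.008575  ],
       [-0.21683437,  0.52336027, -0.82406121],
       [ 0.30139822, -0.76701338, -0.56643586]]), 't': array([0.55630571, 0.19170357, 0.81959191])}
top {'intrinsics': array([[474.03959563,   0.        , 316.91770042],
       [  0.        , 474.03959563, 240.11334326],
       [  0.        ,   0.        ,   1.        ]]), 'k1': 0.03529212862784658, 'R': array([[-0.00172752, -0.99999516,  0.00258934],
       [-0.98670884,  0.00128382, -0.16249311],
       [ 0.162489  , -0.00283563, -0.98670628]]), 't': array([0.05990836, 0.57915081, 1.03110213])}
{'t': 0.1, 'q': array([ 1.21290476,  0.47774061,  0.02232356,  1.55636149, -0.0115036 ,
        1.10929879, -0.08309696]), 'joint_vel': array([-0.00045107, -0.00264572, -0.00058558, -0.00504757, -0.00073395,
        0.00172731,  0.00138547]), 'joint_torque': array([ 4.58409646e-03, -5.97758532e+01,  1.61376223e+00, -2.81955385e+01,
        1.28695305e-02,  5.05054806e-03,  2.65846916e-05]), 'eef_pos': array([ 0.16674164, -0.65356556,  0.25540323]), 'tool_rot': array([-8.24918979e-04,  9.92207917e-01,  1.24590299e-01, -1.59604462e-04]), 'contact_force': array([-0.82898009,  0.18011892, -0.10399995]), 'torque': array([0.00571596, 0.01254787, 0.00093999]), 'grasp_force': 0.0, 'gripper_width': 1.0009133375674444}
```

View pics/side0.png

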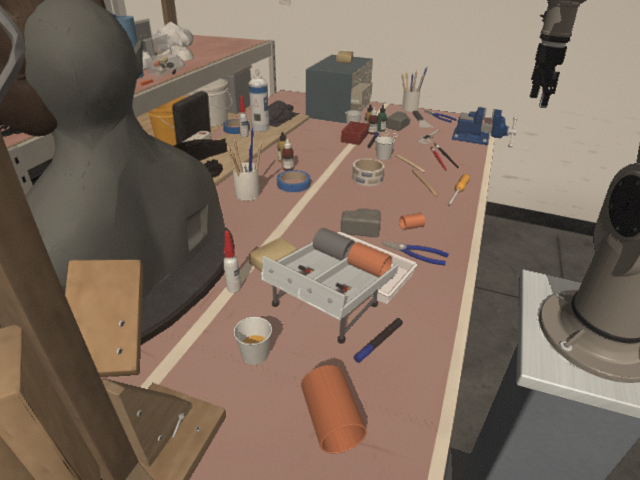

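View pics/top0.png

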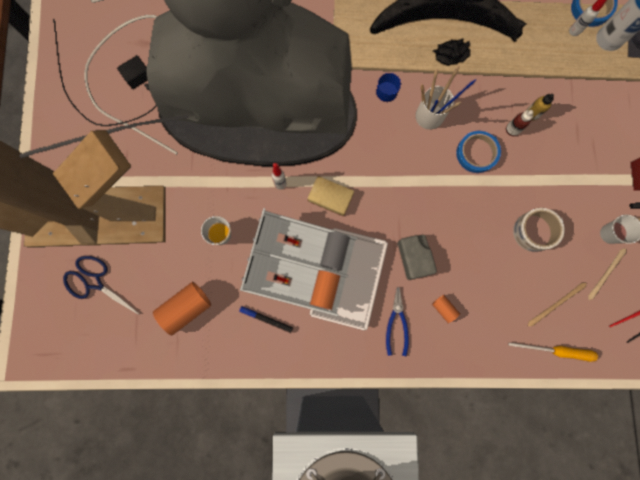

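The side view shows the rack at about (335,275): grey pipe at (333,243), copper pipe at (370,258). In the top view the rack spans about (245–385, 212–325), with its high end to the left. Grey is at (335,250), copper at (325,290), and the large and small orange look-alikes lie outside the rack. Next I'll enlarge both.

Run:
```python
import cv2
a=cv2.imread("pics/top0.png")[200:335,235:410]; cv2.imwrite("pics/topc.png",cv2.resize(a,None,fx=4.4,fy=4.4,interpolation=cv2.INTER_CUBIC))
a=cv2.imread("pics/side0.png")[220:350,250:425]; cv2.imwrite("pics/sidec.png",cv2.resize(a,None,fx=4.4,fy=4.4,interpolation=cv2.INTER_CUBIC))
```

```text
(no output)
```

View pics/topc.png

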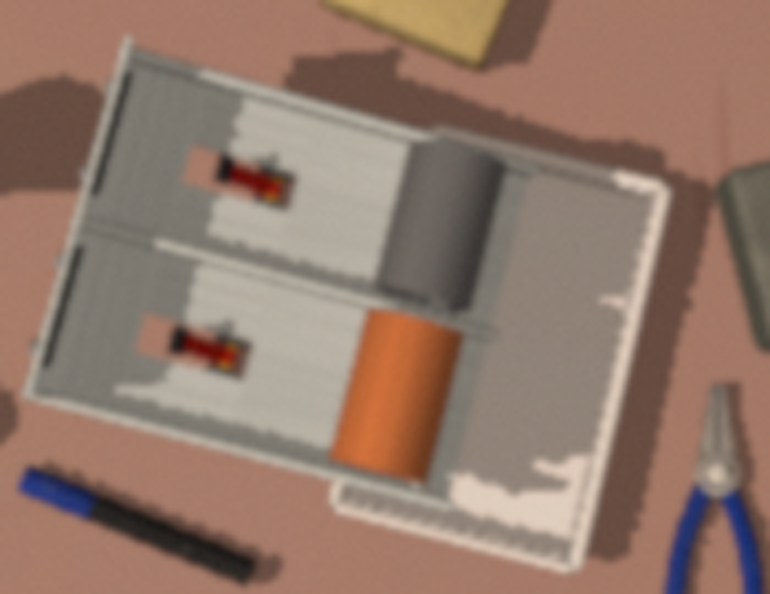

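View pics/sidec.png

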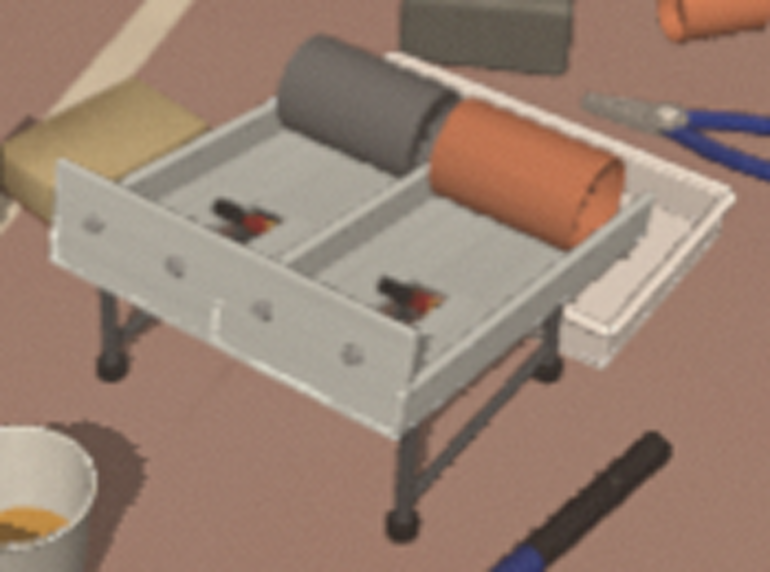

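The crops give the plate corners, catch noses and rail ends. I'll fit the gutter pose to them using both views.

```bash
cat > h.py <<'E'
from station import *
import numpy as np
from scipy.optimize import least_squares
C={n:calibration(n) for n in("side","top")}
def proj(n,X):
    c=C[n]; p=c["R"]@X+c["t"]; s=p[:2]/p[2]; s=s*(1+c["k1"]*(s@s)); return c["intrinsics"][:2,:2]@s+c["intrinsics"][:2,2]
def G(p): # x,y,z of gutter origin, yaw
    c,s=np.cos(p[3]),np.sin(p[3]); a=np.radians(10)
    return np.array([[c,-s,0],[s,c,0],[0,0,1]])@np.array([[np.cos(a),0,-np.sin(a)],[0,1,0],[np.sin(a),0,np.cos(a)]])
def w(p,g): return G(p)@(np.array(g)/1000)+p[:3]
E
cat > fit.py <<'E'
from h import *
O=[("top",(197,-90,46),(129,40)),("top",(197,90,46),(30,395)),("side",(197,-90,46),(62,160)),("side",(197,90,46),(418,335)),
("top",(132,-44,16),(224,168)),("top",(132,44,16),(178,342)),("side",(132,-44,14),(228,208)),("side",(132,44,14),(392,288)),
("top",(-22,0,19),(492,330)),("side",(-22,90,19),(650,198)),("side",(197,90,0),(402,435)),
("top",(21,-44,50),(443,222)),("top",(21,44,50),(397,392))]
off={"top":(235,200),"side":(250,220)}
def px(n,u): return (np.array(u)+.5)/4.4-.5+off[n]
f=lambda p:np.concatenate([proj(n,w(p,g))-px(n,u) for n,g,u in O])
r=least_squares(f,[.55,-.05,.05,1.34],loss="soft_l1")
print(r.x); print(f(r.x).reshape(-1,2).round(1))
np.save("p.npy",r.x)
for g in[(0,44,20),(0,-44,20),(-40,44,0)]: print(g,w(r.x,g))
# triangulate independently nose a, b and plate corners
for k,(i,j) in{"nose b":(4,6),"nose a":(5,7),"corner b":(0,2),"corner a":(1,3)}.items():
    q=least_squares(lambda X:np.concatenate([proj(O[m][0],X)-px(O[m][0],O[m][2]) for m in(i,j)]),[.6,0,.05]).x
    print(k,q.round(4),"gutter mm",(G(r.x).T@(q-r.x[:3])*1000).round(1))
import station; print([ (k,getattr(station,k)) for k in dir(station) if 'over' in k.lower()], dir(station))
E
python3 fit.py
```

```text
[0.50297639 0.01499815 0.05048865 1.32806451]
[[-1.2 -0.8]
 [-1.2  1.3]
 [-2.2  0.4]
 [-0.5 -0.1]
 [-0.1  0.6]
 [ 0.2  0.1]
 [-0.7  1. ]
 [ 0.2  0.5]
 [ 1.5  0.9]
 [ 0.3 -1.8]
 [-0.7 -0.3]
 [ 1.7 -0.1]
 [ 2.5  1.2]]
(0, 44, 20) [0.45943151 0.02220262 0.0701848 ]
(0, -44, 20) [0.54485179 0.00105136 0.0701848 ]
(-40, 44, 0) [ 0.45079811 -0.01266375  0.04354272]
nose b [0.5763 0.1274 0.0893] gutter mm [131.6 -44.2  16.2]
nose a [0.4913 0.1496 0.0885] gutter mm [132.5  43.7  15.2]
corner b [0.6325 0.1712 0.13  ] gutter mm [193.8 -88.2  46.6]
corner a [0.4613 0.2148 0.1278] gutter mm [194.6  88.5  44.1]
[('finger_overhang', 0.025)] ['PlanningError', '__builtins__', '__cached__', '__doc__', '__file__', '__loader__', '__name__', '__package__', '__spec__', 'calibration', 'finger_overhang', 'get_obs', 'hand_in', 'read_camera']
```

```bash
sed -i 's/,50),(443/,25),(443/; s/,50),(397/,25),(397/; s/(197,/(195,/g' fit.py; python3 fit.py | head -14
cat > tgt.py <<'E'
from h import *
from scipy.spatial.transform import Rotation as R
p=np.load("p.npy"); o=get_obs(); q=o["tool_rot"]; T=R.from_quat(q[[1,2,3,0]]).as_matrix()
psi=p[3]; X=np.array([np.cos(psi),np.sin(psi),0]); D=np.column_stack([X,np.cross([0,0,-1],X),[0,0,-1]])
print("rotvec tool deg",R.from_matrix(T.T@D).as_rotvec(degrees=True).round(2), "force",o["contact_force"].round(1),"t",o["t"],"w",o["gripper_width"])
tip=o["eef_pos"]+T@[0,0,finger_overhang]; print("tip gutter",(G(p).T@(tip-p[:3])*1e3).round(1),"eef",o["eef_pos"].round(4))
def tcp(c,y,gap,z): # TCP so that front face is gap behind pipe with centre x=c; tip centre at gutter height z
    P=w(p,(c,y,25))-X*(.025+.011+gap); g=G(p).T@(P-p[:3])*1e3
    n=G(p)[:,2]; P=P+np.array([0,0,(z-g[2])/1e3/n[2]]); return P+[0,0,finger_overhang]
for name,y in(("a",44),("b",-44)):
  for c,gap in((21,.02),(21,0),(163,0)):
    P=tcp(c,y,gap,20); print(name,c,gap,P.round(4),"tool shift mm now",(T.T@(P-o["eef_pos"])*1e3).round(1),"in final axes",(D.T@(P-o["eef_pos"])*1e3).round(1))
E
python3 tgt.py
```

```text
[0.50356538 0.01480777 0.04963544 1.32822049]
[[-0.1 -0.8]
 [-0.   1.3]
 [-1.7  0.3]
 [-0.2 -0.4]
 [ 0.   0.4]
 [ 0.3 -0.1]
 [-0.9  1.2]
 [-0.   0.7]
 [ 1.5  0.6]
 [ 0.  -1.6]
 [-0.4 -0.7]
 [-0.6  0.8]
 [ 0.4  1.1]]
rotvec tool deg [-9.000e-02 -5.000e-02 -6.179e+01] force [-0.8  0.2 -0.1] t 0.1 w 1.0009133375674444
tip gutter [-687.2  166.4  304.7] eef [ 0.1667 -0.6536  0.2554]
a 21 0.02 [ 0.4513 -0.0131  0.088 ] tool shift mm now [ 434.1 -549.9  168.3] in final axes [690.1 122.4 167.5]
a 21 0 [0.4561 0.0063 0.0915] tool shift mm now [ 443.6 -567.5  164.8] in final axes [710.1 122.4 163.9]
a 163 0 [0.4897 0.142  0.1161] tool shift mm now [ 509.7 -690.8  140.4] in final axes [849.9 122.4 139.3]
b 21 0.02 [ 0.5368 -0.0343  0.088 ] tool shift mm now [ 511.7 -508.3  168.2] in final axes [690.1 210.4 167.5]
b 21 0 [ 0.5416 -0.0148  0.0915] tool shift mm now [ 521.1 -525.9  164.8] in final axes [710.1 210.4 163.9]
b 163 0 [0.5751 0.1209 0.1161] tool shift mm now [ 587.2 -649.2  140.3] in final axes [849.9 210.4 139.3]
```

Call:
{"name": "drive_tool", "arguments": {
  "increments": [
    {"dx": 0.032, "dy": -0.032, "claw": 0.02},
    {"dx": 0.032, "dy": -0.032},
    {"dx": 0.032, "dy": -0.032},
    {"dx": 0.032, "dy": -0.032},
    {"dx": 0.032, "dy": -0.032},
    {"dx": 0.032, "dy": -0.032},
    {"dx": 0.032, "dy": -0.032},
    {"dx": 0.032, "dy": -0.032},
    {"dx": 0.032, "dy": -0.032},
    {"dx": 0.032, "dy": -0.032},
    {"dx": 0.032, "dy": -0.032},
    {"dx": 0.032, "dy": -0.032},
    {"dx": 0.032, "dy": -0.032},
    {"dx": 0.032, "dy": -0.032},
    {"dx": 0.032, "dy": -0.032},
    {"dx": 0.032, "dy": -0.028},
    {},
    {}
  ]
}}

```text
schema error: expected keys claw, dx, dy, dz, wx, wy, wz
```

Call:
{"name": "drive_tool", "arguments": {
  "increments": [
    {"wz": -8.8},
    {"wz": -8.8},
    {"wz": -8.8},
    {"wz": -8.8},
    {"wz": -8.8},
    {"wz": -8.8},
    {"wz": -9},
    {},
    {}
  ]
}}

```text
schema error: expected keys claw, dx, dy, dz, wx, wy, wz
```

```bash
python3 tgt.py
```

```text
rotvec tool deg [-9.000e-02 -5.000e-02 -6.179e+01] force [-0.8  0.2 -0.1] t 0.1 w 1.0009133375674444
tip gutter [-687.2  166.4  304.7] eef [ 0.1667 -0.6536  0.2554]
a 21 0.02 [ 0.4513 -0.0131  0.088 ] tool shift mm now [ 434.1 -549.9  168.3] in final axes [690.1 122.4 167.5]
a 21 0 [0.4561 0.0063 0.0915] tool shift mm now [ 443.6 -567.5  164.8] in final axes [710.1 122.4 163.9]
a 163 0 [0.4897 0.142  0.1161] tool shift mm now [ 509.7 -690.8  140.4] in final axes [849.9 122.4 139.3]
b 21 0.02 [ 0.5368 -0.0343  0.088 ] tool shift mm now [ 511.7 -508.3  168.2] in final axes [690.1 210.4 167.5]
b 21 0 [ 0.5416 -0.0148  0.0915] tool shift mm now [ 521.1 -525.9  164.8] in final axes [710.1 210.4 163.9]
b 163 0 [0.5751 0.1209 0.1161] tool shift mm now [ 587.2 -649.2  140.3] in final axes [849.9 210.4 139.3]
```

Call:
{"name": "drive_tool", "arguments": {
  "increments": [
    {"dx": 0.036, "dy": -0.036, "dz": 0, "wx": 0, "wy": 0, "wz": 0, "claw": 0.02},
    {"dx": 0.036, "dy": -0.036, "dz": 0, "wx": 0, "wy": 0, "wz": 0, "claw": 0.02},
    {"dx": 0.036, "dy": -0.036, "dz": 0, "wx": 0, "wy": 0, "wz": 0, "claw": 0.02},
    {"dx": 0.036, "dy": -0.036, "dz": 0, "wx": 0, "wy": 0, "wz": 0, "claw": 0.02},
    {"dx": 0.036, "dy": -0.036, "dz": 0, "wx": 0, "wy": 0, "wz": 0, "claw": 0.02},
    {"dx": 0.036, "dy": -0.036, "dz": 0, "wx": 0, "wy": 0, "wz": 0, "claw": 0.02},
    {"dx": 0.036, "dy": -0.036, "dz": 0, "wx": 0, "wy": 0, "wz": 0, "claw": 0.02},
    {"dx": 0.036, "dy": -0.036, "dz": 0, "wx": 0, "wy": 0, "wz": 0, "claw": 0.02},
    {"dx": 0.036, "dy": -0.036, "dz": 0, "wx": 0, "wy": 0, "wz": 0, "claw": 0.02},
    {"dx": 0.036, "dy": -0.036, "dz": 0, "wx": 0, "wy": 0, "wz": 0, "claw": 0.02},
    {"dx": 0.036, "dy": -0.036, "dz": 0, "wx": 0, "wy": 0, "wz": 0, "claw": 0.02},
    {"dx": 0.036, "dy": -0.036, "dz": 0, "wx": 0, "wy": 0, "wz": 0, "claw": 0.02},
    {"dx": 0.036, "dy": -0.036, "dz": 0, "wx": 0, "wy": 0, "wz": 0, "claw": 0.02},
    {"dx": 0.036, "dy": -0.036, "dz": 0, "wx": 0, "wy": 0, "wz": 0, "claw": 0.02},
    {"dx": 0, "dy": 0, "dz": 0, "wx": 0, "wy": 0, "wz": 0, "claw": 0.02}
  ]
}}

```text
t: 1.98
eef_pos: [0.5319, -0.0365, 0.2562]
tool_rot: [-0.001, 0.992, 0.128, 0.0]
contact_force: [-0.2, -1.4, -0.2]
gripper_width: 0.234
grasp_force: 0.0
```

Call:
{"name": "drive_tool", "arguments": {
  "increments": [
    {"dx": 0, "dy": 0, "dz": 0, "wx": 0, "wy": 0, "wz": -8.8, "claw": 0.02},
    {"dx": 0, "dy": 0, "dz": 0, "wx": 0, "wy": 0, "wz": -8.8, "claw": 0.02},
    {"dx": 0, "dy": 0, "dz": 0, "wx": 0, "wy": 0, "wz": -8.8, "claw": 0.02},
    {"dx": 0, "dy": 0, "dz": 0, "wx": 0, "wy": 0, "wz": -8.8, "claw": 0.02},
    {"dx": 0, "dy": 0, "dz": 0, "wx": 0, "wy": 0, "wz": -8.8, "claw": 0.02},
    {"dx": 0, "dy": 0, "dz": 0, "wx": 0, "wy": 0, "wz": -8.8, "claw": 0.02},
    {"dx": 0, "dy": 0, "dz": 0, "wx": 0, "wy": 0, "wz": -9, "claw": 0.02},
    {"dx": 0, "dy": 0, "dz": 0, "wx": 0, "wy": 0, "wz": 0, "claw": 0.02}
  ]
}}

```text
t: 2.98
eef_pos: [0.53, -0.0423, 0.256]
tool_rot: [-0.0, 0.788, 0.615, -0.0]
contact_force: [-0.1, -0.5, -0.7]
gripper_width: 0.232
grasp_force: 0.0
```

```bash
python3 tgt.py
```

```text
rotvec tool deg [-0.05  0.03 -0.15] force [-0.1 -0.5 -0.7] t 2.975 w 0.23201613925797449
tip gutter [-16.9 -39.4 187.1] eef [ 0.53   -0.0423  0.256 ]
a 21 0.02 [ 0.4513 -0.0131  0.088 ] tool shift mm now [  9.3 -83.3 168.1] in final axes [  9.4 -83.4 168. ]
a 21 0 [0.4561 0.0063 0.0915] tool shift mm now [ 29.3 -83.4 164.5] in final axes [ 29.4 -83.4 164.5]
a 163 0 [0.4897 0.142  0.1161] tool shift mm now [169.1 -83.7 139.8] in final axes [169.3 -83.4 139.8]
b 21 0.02 [ 0.5368 -0.0343  0.088 ] tool shift mm now [  9.5   4.7 168. ] in final axes [  9.4   4.6 168. ]
b 21 0 [ 0.5416 -0.0148  0.0915] tool shift mm now [ 29.5   4.6 164.5] in final axes [ 29.4   4.6 164.5]
b 163 0 [0.5751 0.1209 0.1161] tool shift mm now [169.4   4.3 139.7] in final axes [169.3   4.6 139.8]
```

Call:
{"name": "drive_tool", "arguments": {
  "increments": [
    {"dx": 0.003, "dy": 0.0046, "dz": 0.034, "wx": 0, "wy": 0, "wz": 0, "claw": 0.02},
    {"dx": 0, "dy": 0, "dz": 0.04, "wx": 0, "wy": 0, "wz": 0, "claw": 0.02},
    {"dx": 0, "dy": 0, "dz": 0.04, "wx": 0, "wy": 0, "wz": 0, "claw": 0.02},
    {"dx": 0, "dy": 0, "dz": 0.034, "wx": 0, "wy": 0, "wz": 0, "claw": 0.02},
    {"dx": 0, "dy": 0, "dz": 0.02, "wx": 0, "wy": 0, "wz": 0, "claw": 0.02},
    {"dx": 0, "dy": 0, "dz": 0, "wx": 0, "wy": 0, "wz": 0, "claw": 0.02},
    {"dx": 0, "dy": 0, "dz": 0, "wx": 0, "wy": 0, "wz": 0, "claw": 0.02}
  ]
}}

```text
t: 3.85
eef_pos: [0.5363, -0.0395, 0.0891]
tool_rot: [0.0, 0.788, 0.616, 0.0]
contact_force: [0.2, 0.7, -0.8]
gripper_width: 0.237
grasp_force: 0.0
```

```bash
python3 tgt.py
python3 - <<'E'
from station import *
import cv2,numpy as np
a=read_camera("side")[0][200:350,230:425,::-1]; b=read_camera("top")[0][200:350,235:430,::-1]
cv2.imwrite("pics/c1.png",cv2.resize(np.vstack([a,b]),None,fx=2,fy=2,interpolation=cv2.INTER_CUBIC))
E
```

```text
rotvec tool deg [ 0.06  0.   -0.09] force [ 0.2  0.7 -0.8] t 3.85 w 0.23733632671861224
tip gutter [-41.7 -44.8  22. ] eef [ 0.5363 -0.0395  0.0891]
a 21 0.02 [ 0.4513 -0.0131  0.088 ] tool shift mm now [  5.1 -88.8   1. ] in final axes [  5.2 -88.8   1.1]
a 21 0 [0.4561 0.0063 0.0915] tool shift mm now [ 25.1 -88.8  -2.5] in final axes [ 25.2 -88.8  -2.4]
a 163 0 [0.4897 0.142  0.1161] tool shift mm now [164.9 -89.  -27.2] in final axes [165.1 -88.8 -27.1]
b 21 0.02 [ 0.5368 -0.0343  0.088 ] tool shift mm now [ 5.2 -0.8  1.1] in final axes [ 5.2 -0.8  1.1]
b 21 0 [ 0.5416 -0.0148  0.0915] tool shift mm now [25.2 -0.8 -2.4] in final axes [25.2 -0.8 -2.4]
b 163 0 [0.5751 0.1209 0.1161] tool shift mm now [165.1  -1.  -27.1] in final axes [165.1  -0.8 -27.1]
```

View pics/c1.png

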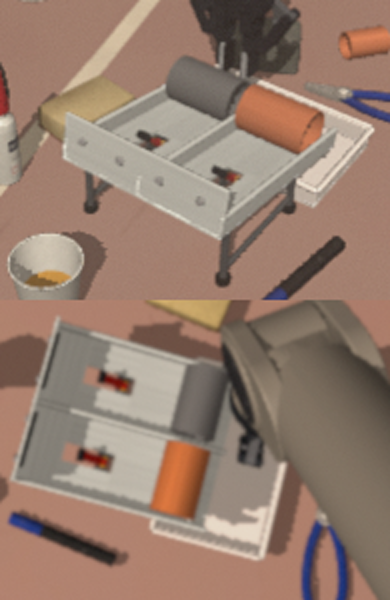

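Side view: the fingertips (about (232,60) in the crop) stand just behind the grey pipe. Top view: both pipes are undisturbed. Now I push the grey pipe up.

Call:
{"name": "drive_tool", "arguments": {
  "increments": [
    {"dx": 0.01, "dy": -0.0008, "dz": 0, "wx": 0, "wy": 0, "wz": 0, "claw": 0.02},
    {"dx": 0.01, "dy": 0, "dz": -0.0018, "wx": 0, "wy": 0, "wz": 0, "claw": 0.02},
    {"dx": 0.01, "dy": 0, "dz": -0.0018, "wx": 0, "wy": 0, "wz": 0, "claw": 0.02},
    {"dx": 0.01, "dy": 0, "dz": -0.0018, "wx": 0, "wy": 0, "wz": 0, "claw": 0.02},
    {"dx": 0.01, "dy": 0, "dz": -0.0018, "wx": 0, "wy": 0, "wz": 0, "claw": 0.02},
    {"dx": 0.01, "dy": 0, "dz": -0.0018, "wx": 0, "wy": 0, "wz": 0, "claw": 0.02},
    {"dx": 0.01, "dy": 0, "dz": -0.0018, "wx": 0, "wy": 0, "wz": 0, "claw": 0.02},
    {"dx": 0.01, "dy": 0, "dz": -0.0018, "wx": 0, "wy": 0, "wz": 0, "claw": 0.02},
    {"dx": 0.01, "dy": 0, "dz": -0.0018, "wx": 0, "wy": 0, "wz": 0, "claw": 0.02},
    {"dx": 0.01, "dy": 0, "dz": -0.0018, "wx": 0, "wy": 0, "wz": 0, "claw": 0.02},
    {"dx": 0.01, "dy": 0, "dz": -0.0018, "wx": 0, "wy": 0, "wz": 0, "claw": 0.02},
    {"dx": 0.01, "dy": 0, "dz": -0.0018, "wx": 0, "wy": 0, "wz": 0, "claw": 0.02},
    {"dx": 0.01, "dy": 0, "dz": -0.0018, "wx": 0, "wy": 0, "wz": 0, "claw": 0.02},
    {"dx": 0.01, "dy": 0, "dz": -0.0018, "wx": 0, "wy": 0, "wz": 0, "claw": 0.02},
    {"dx": 0, "dy": 0, "dz": 0, "wx": 0, "wy": 0, "wz": 0, "claw": 0.02}
  ]
}}

```text
t: 5.82
eef_pos: [0.5689, 0.0989, 0.1119]
tool_rot: [-0.0, 0.787, 0.617, 0.001]
contact_force: [-0.5, 0.2, -0.5]
gripper_width: 0.235
grasp_force: 0.0
```

```bash
python3 tgt.py
python3 - <<'E'
from station import *
import cv2,numpy as np
a=read_camera("side")[0][200:350,230:425,::-1]; b=read_camera("top")[0][200:350,235:430,::-1]
cv2.imwrite("pics/c2.png",cv2.resize(np.vstack([a,b]),None,fx=2,fy=2,interpolation=cv2.INTER_CUBIC))
E
```

```text
rotvec tool deg [ 0.02 -0.12  0.12] force [-0.5  0.2 -0.5] t 5.825 w 0.23473582340458368
tip gutter [102.4 -43.3  19.8] eef [0.5689 0.0989 0.1119]
a 21 0.02 [ 0.4513 -0.0131  0.088 ] tool shift mm now [-136.9  -87.5   23.7] in final axes [-137.   -87.2   24. ]
a 21 0 [0.4561 0.0063 0.0915] tool shift mm now [-116.9  -87.5   20.2] in final axes [-117.   -87.2   20.5]
a 163 0 [0.4897 0.142  0.1161] tool shift mm now [ 23.  -87.2  -4.2] in final axes [ 22.8 -87.2  -4.2]
b 21 0.02 [ 0.5368 -0.0343  0.088 ] tool shift mm now [-137.1    0.5   23.7] in final axes [-137.     0.8   24. ]
b 21 0 [ 0.5416 -0.0148  0.0915] tool shift mm now [-117.1    0.5   20.2] in final axes [-117.     0.8   20.5]
b 163 0 [0.5751 0.1209 0.1161] tool shift mm now [22.8  0.8 -4.2] in final axes [22.8  0.8 -4.2]
```

View pics/c2.png

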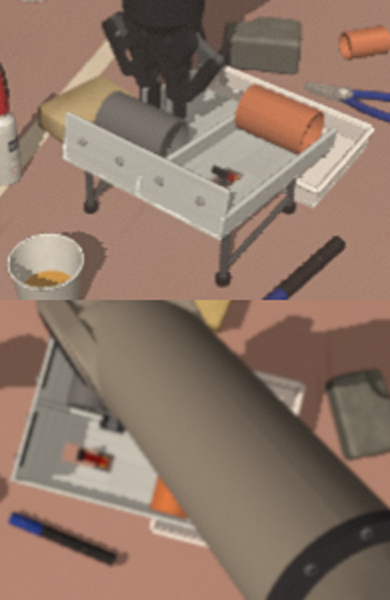

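The grey pipe is rolling up ahead of the fingers (side crop (140,120)), square in its lane. I'll continue to the stop.

Call:
{"name": "drive_tool", "arguments": {
  "increments": [
    {"dx": 0.006, "dy": 0, "dz": -0.0013, "wx": 0, "wy": 0, "wz": 0, "claw": 0.02},
    {"dx": 0.006, "dy": 0, "dz": -0.0013, "wx": 0, "wy": 0, "wz": 0, "claw": 0.02},
    {"dx": 0.006, "dy": 0, "dz": -0.0013, "wx": 0, "wy": 0, "wz": 0, "claw": 0.02},
    {"dx": 0.005, "dy": 0, "dz": -0.0011, "wx": 0, "wy": 0, "wz": 0, "claw": 0.02},
    {"dx": 0, "dy": 0, "dz": 0, "wx": 0, "wy": 0, "wz": 0, "claw": 0.02},
    {"dx": 0, "dy": 0, "dz": 0, "wx": 0, "wy": 0, "wz": 0, "claw": 0.02}
  ]
}}

```text
t: 6.68
eef_pos: [0.5741, 0.1197, 0.1166]
tool_rot: [-0.0, 0.787, 0.617, 0.0]
contact_force: [0.7, -0.4, -0.4]
gripper_width: 0.235
grasp_force: 0.0
```

```bash
python3 tgt.py|sed -n '1,2p;8p'
```

```text
rotvec tool deg [-0.01 -0.04  0.04] force [ 0.7 -0.4 -0.4] t 6.675 w 0.23456165975731103
tip gutter [124.2 -43.3  20.7] eef [0.5741 0.1197 0.1166]
b 163 0 [0.5751 0.1209 0.1161] tool shift mm now [1.4 0.7 0.4] in final axes [1.4 0.7 0.4]
```

Call:
{"name": "drive_tool", "arguments": {
  "increments": [
    {"dx": 0.002, "dy": 0, "dz": -0.0004, "wx": 0, "wy": 0, "wz": 0, "claw": 0.02},
    {"dx": 0, "dy": 0, "dz": 0, "wx": 0, "wy": 0, "wz": 0, "claw": 0.02}
  ]
}}

```text
t: 6.92
eef_pos: [0.5745, 0.1207, 0.1171]
tool_rot: [0.0, 0.787, 0.616, -0.0]
contact_force: [-0.4, -2.1, 2.0]
gripper_width: 0.236
grasp_force: 1.1
```

Call:
{"name": "drive_tool", "arguments": {
  "increments": [
    {"dx": 0.002, "dy": 0, "dz": -0.0004, "wx": 0, "wy": 0, "wz": 0, "claw": 0.02},
    {"dx": 0, "dy": 0, "dz": 0, "wx": 0, "wy": 0, "wz": 0, "claw": 0.02}
  ]
}}

```text
t: 7.18
eef_pos: [0.5751, 0.1225, 0.1174]
tool_rot: [0.0, 0.788, 0.616, -0.0]
contact_force: [-0.7, -3.5, 0.9]
gripper_width: 0.232
grasp_force: 1.9
```

```bash
python3 tgt.py|sed -n '1,2p;8p'
python3 - <<'E'
from station import *
import cv2,numpy as np
a=read_camera("side")[0][220:320,255:385,::-1]; cv2.imwrite("pics/c3.png",cv2.resize(a,None,fx=5,fy=5,interpolation=cv2.INTER_CUBIC))
E
```

```text
rotvec tool deg [-0.01  0.05 -0.01] force [-0.7 -3.5  0.9] t 7.175 w 0.23187593611297316
tip gutter [127.3 -43.5  21. ] eef [0.5751 0.1225 0.1174]
b 163 0 [0.5751 0.1209 0.1161] tool shift mm now [-1.5  0.5  1.3] in final axes [-1.5  0.5  1.3]
```

View pics/c3.png

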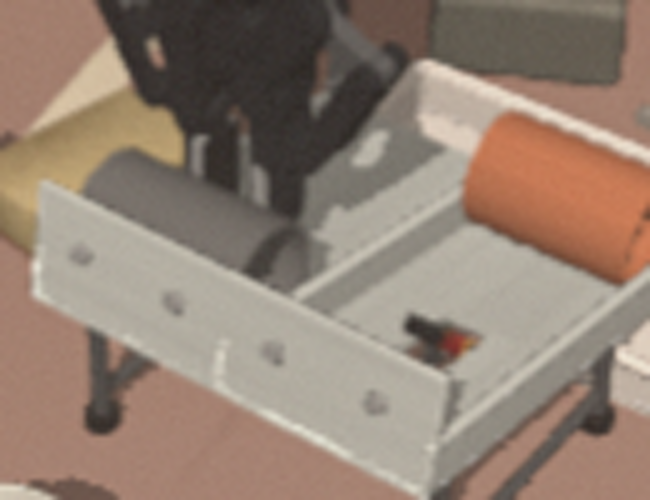

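The grey pipe is against the end plate and square, and the force has risen to 3.5 N, so it's touching the stop. I'll press slightly more, back off and check.

Call:
{"name": "drive_tool", "arguments": {
  "increments": [
    {"dx": 0.001, "dy": 0, "dz": 0, "wx": 0, "wy": 0, "wz": 0, "claw": 0.02},
    {"dx": 0, "dy": 0, "dz": 0, "wx": 0, "wy": 0, "wz": 0, "claw": 0.02},
    {"dx": -0.003, "dy": 0, "dz": 0, "wx": 0, "wy": 0, "wz": 0, "claw": 0.02},
    {"dx": -0.003, "dy": 0, "dz": 0, "wx": 0, "wy": 0, "wz": 0, "claw": 0.02},
    {"dx": -0.006, "dy": 0, "dz": 0, "wx": 0, "wy": 0, "wz": 0, "claw": 0.02},
    {"dx": -0.014, "dy": 0, "dz": 0, "wx": 0, "wy": 0, "wz": 0, "claw": 0.02},
    {"dx": -0.015, "dy": 0, "dz": 0, "wx": 0, "wy": 0, "wz": 0, "claw": 0.02},
    {"dx": 0, "dy": 0, "dz": 0, "wx": 0, "wy": 0, "wz": 0, "claw": 0.02},
    {"dx": 0, "dy": 0, "dz": 0, "wx": 0, "wy": 0, "wz": 0, "claw": 0.02}
  ]
}}

```text
t: 8.35
eef_pos: [0.5657, 0.0842, 0.1177]
tool_rot: [-0.0, 0.787, 0.616, 0.0]
contact_force: [0.1, 0.8, -1.1]
gripper_width: 0.236
grasp_force: 0.0
```

```bash
python3 tgt.py|sed -n '1,4p;8p'
python3 - <<'E'
from station import *
import cv2,numpy as np
a=read_camera("side")[0][220:320,255:385,::-1]; cv2.imwrite("pics/c4.png",cv2.resize(a,None,fx=5,fy=5,interpolation=cv2.INTER_CUBIC))
E
```

```text
rotvec tool deg [ 0.02 -0.03 -0.  ] force [ 0.1  0.8 -1.1] t 8.35 w 0.2357751932062598
tip gutter [ 88.5 -43.6  28.1] eef [0.5657 0.0842 0.1177]
a 21 0.02 [ 0.4513 -0.0131  0.088 ] tool shift mm now [-122.   -87.6   29.6] in final axes [-122.   -87.6   29.7]
a 21 0 [0.4561 0.0063 0.0915] tool shift mm now [-102.   -87.6   26.1] in final axes [-102.   -87.6   26.2]
b 163 0 [0.5751 0.1209 0.1161] tool shift mm now [37.9  0.4  1.5] in final axes [37.9  0.4  1.5]
```

View pics/c4.png

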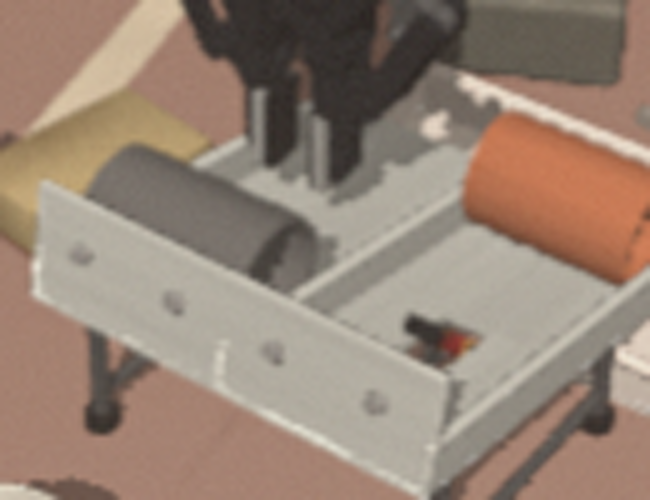

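Grey stays parked with the fingers away. Now I move down and across behind the copper pipe.

Call:
{"name": "drive_tool", "arguments": {
  "increments": [
    {"dx": -0.025, "dy": 0, "dz": 0, "wx": 0, "wy": 0, "wz": 0, "claw": 0.02},
    {"dx": -0.03, "dy": 0, "dz": 0, "wx": 0, "wy": 0, "wz": 0, "claw": 0.02},
    {"dx": -0.03, "dy": 0, "dz": 0, "wx": 0, "wy": 0, "wz": 0, "claw": 0.02},
    {"dx": -0.03, "dy": 0, "dz": 0, "wx": 0, "wy": 0, "wz": 0, "claw": 0.02},
    {"dx": -0.012, "dy": 0, "dz": 0, "wx": 0, "wy": 0, "wz": 0, "claw": 0.02},
    {"dx": 0, "dy": 0, "dz": 0, "wx": 0, "wy": 0, "wz": 0, "claw": 0.02},
    {"dx": 0, "dy": -0.029, "dz": 0, "wx": 0, "wy": 0, "wz": 0, "claw": 0.02},
    {"dx": 0, "dy": -0.03, "dz": 0, "wx": 0, "wy": 0, "wz": 0, "claw": 0.02},
    {"dx": 0, "dy": -0.0286, "dz": 0, "wx": 0, "wy": 0, "wz": 0, "claw": 0.02},
    {"dx": 0, "dy": 0, "dz": 0, "wx": 0, "wy": 0, "wz": 0, "claw": 0.02},
    {"dx": 0, "dy": 0, "dz": 0.015, "wx": 0, "wy": 0, "wz": 0, "claw": 0.02},
    {"dx": 0, "dy": 0, "dz": 0.0135, "wx": 0, "wy": 0, "wz": 0, "claw": 0.02},
    {"dx": 0, "dy": 0, "dz": 0, "wx": 0, "wy": 0, "wz": 0, "claw": 0.02},
    {"dx": 0, "dy": 0, "dz": 0, "wx": 0, "wy": 0, "wz": 0, "claw": 0.02}
  ]
}}

```text
t: 10.15
eef_pos: [0.4502, -0.018, 0.0887]
tool_rot: [-0.0, 0.787, 0.616, -0.0]
contact_force: [0.7, -0.6, -0.0]
gripper_width: 0.238
grasp_force: 0.0
```

```bash
python3 tgt.py|sed -n '1,5p'
```

```text
rotvec tool deg [-0.03 -0.01  0.01] force [ 0.7 -0.6 -0. ] t 10.15 w 0.2378381466218882
tip gutter [-41.5  43.9  21.6] eef [ 0.4502 -0.018   0.0887]
a 21 0.02 [ 0.4513 -0.0131  0.088 ] tool shift mm now [ 5.  -0.1  0.7] in final axes [ 5.  -0.1  0.7]
a 21 0 [0.4561 0.0063 0.0915] tool shift mm now [25.  -0.1 -2.8] in final axes [25.  -0.1 -2.8]
a 163 0 [0.4897 0.142  0.1161] tool shift mm now [ 1.648e+02 -1.000e-01 -2.740e+01] in final axes [ 1.648e+02 -1.000e-01 -2.740e+01]
```

Call:
{"name": "drive_tool", "arguments": {
  "increments": [
    {"dx": 0.01, "dy": 0, "dz": 0, "wx": 0, "wy": 0, "wz": 0, "claw": 0.02},
    {"dx": 0.01, "dy": 0, "dz": -0.0018, "wx": 0, "wy": 0, "wz": 0, "claw": 0.02},
    {"dx": 0.01, "dy": 0, "dz": -0.0018, "wx": 0, "wy": 0, "wz": 0, "claw": 0.02},
    {"dx": 0.01, "dy": 0, "dz": -0.0018, "wx": 0, "wy": 0, "wz": 0, "claw": 0.02},
    {"dx": 0.01, "dy": 0, "dz": -0.0018, "wx": 0, "wy": 0, "wz": 0, "claw": 0.02},
    {"dx": 0.01, "dy": 0, "dz": -0.0018, "wx": 0, "wy": 0, "wz": 0, "claw": 0.02},
    {"dx": 0.01, "dy": 0, "dz": -0.0018, "wx": 0, "wy": 0, "wz": 0, "claw": 0.02},
    {"dx": 0.01, "dy": 0, "dz": -0.0018, "wx": 0, "wy": 0, "wz": 0, "claw": 0.02},
    {"dx": 0.01, "dy": 0, "dz": -0.0018, "wx": 0, "wy": 0, "wz": 0, "claw": 0.02},
    {"dx": 0.01, "dy": 0, "dz": -0.0018, "wx": 0, "wy": 0, "wz": 0, "claw": 0.02},
    {"dx": 0.01, "dy": 0, "dz": -0.0018, "wx": 0, "wy": 0, "wz": 0, "claw": 0.02},
    {"dx": 0.01, "dy": 0, "dz": -0.0018, "wx": 0, "wy": 0, "wz": 0, "claw": 0.02},
    {"dx": 0.01, "dy": 0, "dz": -0.0018, "wx": 0, "wy": 0, "wz": 0, "claw": 0.02},
    {"dx": 0.01, "dy": 0, "dz": -0.0018, "wx": 0, "wy": 0, "wz": 0, "claw": 0.02},
    {"dx": 0.007, "dy": 0, "dz": -0.0014, "wx": 0, "wy": 0, "wz": 0, "claw": 0.02},
    {"dx": 0.007, "dy": 0, "dz": -0.0014, "wx": 0, "wy": 0, "wz": 0, "claw": 0.02},
    {"dx": 0.006, "dy": 0, "dz": -0.0014, "wx": 0, "wy": 0, "wz": 0, "claw": 0.02},
    {"dx": 0, "dy": 0, "dz": 0, "wx": 0, "wy": 0, "wz": 0, "claw": 0.02}
  ]
}}

```text
t: 12.4
eef_pos: [0.4887, 0.1386, 0.1168]
tool_rot: [-0.0, 0.787, 0.617, 0.001]
contact_force: [1.1, 0.1, -0.1]
gripper_width: 0.238
grasp_force: 0.0
```

```bash
python3 tgt.py|sed -n '1,5p'
```

```text
rotvec tool deg [ 0.03 -0.11  0.07] force [ 1.1  0.1 -0.1] t 12.4 w 0.23792528102623683
tip gutter [122.2  44.1  21.2] eef [0.4887 0.1386 0.1168]
a 21 0.02 [ 0.4513 -0.0131  0.088 ] tool shift mm now [-1.563e+02 -1.000e-01  2.850e+01] in final axes [-1.563e+02  1.000e-01  2.880e+01]
a 21 0 [0.4561 0.0063 0.0915] tool shift mm now [-136.3   -0.    25. ] in final axes [-1.363e+02  1.000e-01  2.530e+01]
a 163 0 [0.4897 0.142  0.1161] tool shift mm now [3.6 0.1 0.6] in final axes [3.6 0.1 0.6]
```

Grey needed about 1.5 mm past nominal, so I'll go about 5 mm more in small steps, then press and look at the force.

Call:
{"name": "drive_tool", "arguments": {
  "increments": [
    {"dx": 0.002, "dy": 0, "dz": -0.0003, "wx": 0, "wy": 0, "wz": 0, "claw": 0.02},
    {"dx": 0.002, "dy": 0, "dz": -0.0003, "wx": 0, "wy": 0, "wz": 0, "claw": 0.02},
    {"dx": 0, "dy": 0, "dz": 0, "wx": 0, "wy": 0, "wz": 0, "claw": 0.02}
  ]
}}

```text
t: 12.78
eef_pos: [0.4893, 0.141, 0.1172]
tool_rot: [0.0, 0.787, 0.616, -0.0]
contact_force: [-0.7, -1.6, 1.3]
gripper_width: 0.239
grasp_force: 0.6
```

Call:
{"name": "drive_tool", "arguments": {
  "increments": [
    {"dx": 0.0015, "dy": 0, "dz": 0, "wx": 0, "wy": 0, "wz": 0, "claw": 0.02},
    {"dx": 0, "dy": 0, "dz": 0, "wx": 0, "wy": 0, "wz": 0, "claw": 0.02}
  ]
}}

```text
t: 13.02
eef_pos: [0.4897, 0.1421, 0.1172]
tool_rot: [0.0, 0.788, 0.616, -0.0]
contact_force: [-2.1, -3.7, 2.9]
gripper_width: 0.233
grasp_force: 1.9
```

Same signature as grey (−3.7 N), so it's at the stop. I back off the same way, then retreat and lift to give a clear view.

Call:
{"name": "drive_tool", "arguments": {
  "increments": [
    {"dx": 0.0015, "dy": 0, "dz": 0, "wx": 0, "wy": 0, "wz": 0, "claw": 0.02},
    {"dx": 0, "dy": 0, "dz": 0, "wx": 0, "wy": 0, "wz": 0, "claw": 0.02},
    {"dx": -0.003, "dy": 0, "dz": 0, "wx": 0, "wy": 0, "wz": 0, "claw": 0.02},
    {"dx": -0.003, "dy": 0, "dz": 0, "wx": 0, "wy": 0, "wz": 0, "claw": 0.02},
    {"dx": -0.006, "dy": 0, "dz": 0, "wx": 0, "wy": 0, "wz": 0, "claw": 0.02},
    {"dx": -0.02, "dy": 0, "dz": 0, "wx": 0, "wy": 0, "wz": 0, "claw": 0.02},
    {"dx": -0.03, "dy": 0, "dz": 0, "wx": 0, "wy": 0, "wz": 0, "claw": 0.02},
    {"dx": -0.04, "dy": 0, "dz": 0, "wx": 0, "wy": 0, "wz": 0, "claw": 0.02},
    {"dx": -0.04, "dy": 0, "dz": -0.02, "wx": 0, "wy": 0, "wz": 0, "claw": 0.02},
    {"dx": -0.04, "dy": 0, "dz": -0.04, "wx": 0, "wy": 0, "wz": 0, "claw": 0.02},
    {"dx": -0.04, "dy": 0.02, "dz": -0.04, "wx": 0, "wy": 0, "wz": 0, "claw": 0.02},
    {"dx": -0.04, "dy": 0.02, "dz": -0.04, "wx": 0, "wy": 0, "wz": 0, "claw": 0.02},
    {"dx": -0.04, "dy": 0.02, "dz": 0, "wx": 0, "wy": 0, "wz": 0, "claw": 0.02},
    {"dx": 0, "dy": 0, "dz": 0, "wx": 0, "wy": 0, "wz": 0, "claw": 0.02},
    {"dx": 0, "dy": 0, "dz": 0, "wx": 0, "wy": 0, "wz": 0, "claw": 0.02}
  ]
}}

```text
t: 14.9
eef_pos: [0.4748, -0.1636, 0.2567]
tool_rot: [-0.001, 0.788, 0.616, -0.0]
contact_force: [-0.6, 1.5, -0.9]
gripper_width: 0.236
grasp_force: 0.0
```

Run:
```python
from station import *
import cv2,numpy as np
a=read_camera("side")[0][220:345,255:425,::-1]; b=read_camera("top")[0][200:335,235:405,::-1]
cv2.imwrite("pics/c5.png",cv2.resize(np.vstack([a,b]),None,fx=2.3,fy=2.3,interpolation=cv2.INTER_CUBIC))
o=get_obs();print(o["t"],o["contact_force"])
```

```text
15.0 [-0.02088713 -0.07967461 -0.59418113]
```

View pics/c5.png

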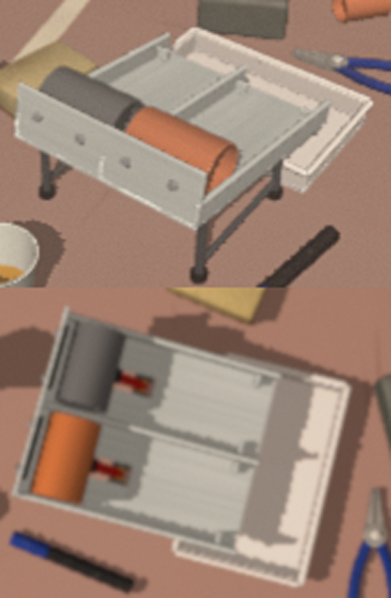

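Both pipes sit square against the end plate (top crop (90,365) and (68,458)), with the red catches visible behind them. The pipes stay put with the fingers away, and the surrounding things haven't moved.

```bash
python3 -c "
from station import *
print(hand_in())"
```

```text
the job is handed in; nothing more can be done
None
```

I rolled both pipes up to their end stops and handed the job in at about 15 s. In the last pictures, both were parked square with the red catches behind them and the other things undisturbed; the hand-in returned no verdict.

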